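# Put the microscope objectives away in reverse order

### The arm

A 7-joint arm with a two-finger parallel gripper is mounted at the origin on the work surface. World frame = base frame: x ahead of the robot, y to its left, z up, the work surface at z = 0. Lengths are in m, angles in rad, forces in N, time in s.
With the tool pointing down it reaches from about 0.4 to 0.875 m from the base axis. Payload 19.3 kg.
Tool frame: the origin (TCP) lies midway between the tips of the shut fingers; the grasp point (between the pads) lies 19 mm behind it; z points along the fingers, y is the line along which they close (so a half turn about z gives the same grasp; the last joint's range is limited). The gripper opens to 85 mm and grips with 20 to 120 N. Pads are 22 mm wide; open, the fingers measure 114 mm over their backs; the gripper's body (76 mm by 85 mm) begins 54 mm behind the grasp point. The pads swing forward as they close: fully open they stand 13 mm farther back than shut.
Start: joints at [-1.366, 0.521, -0.036, 1.599, 0.021, 1.021, -0.113], TCP at [0.17, 0.602, 0.231] pointing down, gripper open.
Joint ranges: [-2.91, 2.91], [-0.3, 2.13], [-1.5, 1.42], [0.17, 2.43], [-1.26, 4.41], [0.16, 1.93], [-2.52, 2.52]. Speed limits (rad/s): [1.89, 1.89, 2.39, 2.39, 3.01, 3.01, 3.01].

### API

Orientations are given as [roll, pitch, yaw] about the fixed x, y, z axes, in that order (R = Rz(yaw) Ry(pitch) Rx(roll)).
In Python, from workcell import telemetry, grab_frame, calibration, bot, outline_of, landmark_of gives the robot as it stands. The module is installed in compiled form; this text tells all that it offers.
- The arm moves only by the shell command python3 -m inch 'ROWS' [FORCE]. ROWS is JSON, a list of rows, each a list of 7 numbers: the shift along the tool's x, y, z in m, then the turn, a rotation vector about the tool's x, y, z in rad, then the closure, from 0 (fully open) to 1 (shut). A call has 1 to 5 rows; each row shifts and turns the commanded pose from where the row before left it, along the tool's axes as they then stand; what a row does not reach is not made up. A row lasts 1/10 s, in which the tool goes at most 50 mm and 8.59 degrees, less where a joint would pass 70% of its speed; a pose out of reach is approached as far as the arm can. A call is refused whole if a number of a shift passes 0.05 or a number of a turn 0.15, either way. A call with a gripper value outside its range is refused whole. The fingers move at their own pace and stop on an object; FORCE is the grip in N (left out, the last holds). Time passes only in rows, so rows that do not move let the fingers close. It gives the time, the measured TCP pose, the force, the opening and the grip force at its end, in the units of the state.
- telemetry.observe(): the state, without advancing time (a new reading comes with each control period).
- grab_frame(name): name is "scene" or "top" or "wrist"; returns the picture (384x512x3 uint8, red, green, blue); there is no depth.
- calibration(name): a dict with "fovy" (degrees; the focal length in pixels is half the picture's height over the tangent of half this angle, whatever the lens; pixels are square), "cx", "cy" (the principal point, pixels), "pose" (4x4, takes a point from camera to world coordinates). Camera axes: x right, y down, z forward; pixel columns grow to the right and rows downward; lengths in m; the calibration is good to about 2 mm. A picture is of the moment at which its call begins: read the wrist's pose just before it. calibration takes no time and is no camera call; for the wrist camera it gives the pose at the moment of the call.
- bot.job_done(): hands the job in; it is judged then, once.
Trained networks look in the newest picture that a camera, given by its name, has taken for a name from the list of things; names that differ only in an ending like _2 or _b are one class to them, and where a whole thing is asked for, a point or a joint stands for the part that bears it (a point fixed in the world has none). Each returns a list of dicts, best first, with "score" (0 to 1); they miss things now and then, are a little off and sometimes report something else, mostly with a low value. They report only what shows in the picture. A call takes as long as a camera call. They do not tell look-alikes from the thing itself.
- outline_of(label, camera): "region" (384x512 bool, what is visible of it) and "rect" ([left, top, right, bottom] in pixels, round what is visible of it).
- landmark_of(label, camera): "xy" ([column, row] in pixels: a listed point, or the origin of a listed thing).
The state is a dict: "clock": time; "qpos": joint angles; "qd": joint speeds; "joint_efforts": joint torques, N m; "position": TCP position; "tool_rot": TCP orientation; "force": force on the tool from outside, world axes, zero at the start; "moment": the same for the moment, N m; "grip_width": finger opening in m; "finger_force": force on a finger pad.
Only numpy, scipy, OpenCV 4.12 (cv2) and the standard library are available. Lean on these libraries where they do the work, as an engineer would, in place of code of your own. Each camera call takes 0.05 s, during which the arm holds its last target. There are 200 camera calls.

### The job

Move the four microscope objectives from the aluminium delivery rack into the wooden storage rack so that the row comes out reversed: the objective nearest the orange end of the delivery rack goes into the pocket farthest from the orange end of the storage rack, and so on, one to a pocket. Set each one down gently (no dropping), seated upright with the lens up and let go, and leave the cleaner bottle and the loupe standing where they are.

Things in the scene. Friction and masses are not known exactly. Their poses are not given: they have to be found in the camera images.
- rack_a: Delivery rack, fixed: bare aluminium plate 68 (x) x 260 (y) x 6 mm on the table. Four places in a row along its y axis at y = +96, +32, -32, -96 mm, x = 0. An orange block 68 x 16 x 16 mm closes its +y end (y = +130 to +146 mm): the orange end. Origin: centre of the underside, on the table, z up. Any yaw, either side of the table.
- rack_b: Storage rack, fixed: wooden tray 68 (x) x 260 (y) mm, four empty pockets along its y axis, centres y = +96, +32, -32, -96 mm, x = 0. Pockets 60 x 60 mm inside, floor 6 mm above the table; dark walls 4 mm thick, tops 16 mm above the table. An orange block 68 x 16 x 16 mm closes its +y end (y = +130 to +146 mm). Origin: centre of the underside, on the table, z up. Any yaw, either side.
- objective_red: Microscope objective with red band and cone, loose, about 0.2 kg, upright, lens up, in a place of the delivery rack. From the foot up: black collar dia. 40 mm to 14 mm, steel barrel dia. 32 mm from 14 to 56 mm (grip here from above, fingers closing across the row), cone to 68 mm, nose dia. 18 mm to 74 mm. Neighbours 64 mm apart. Origin: centre of the foot, z along its axis.
- objective_yellow: Microscope objective with yellow band and cone, loose, about 0.2 kg, upright, lens up, in a place of the delivery rack. From the foot up: black collar dia. 40 mm to 14 mm, steel barrel dia. 32 mm from 14 to 56 mm (grip here from above, fingers closing across the row), cone to 68 mm, nose dia. 18 mm to 74 mm. Neighbours 64 mm apart. Origin: centre of the foot, z along its axis.
- objective_green: Microscope objective with green band and cone, loose, about 0.2 kg, upright, lens up, in a place of the delivery rack. From the foot up: black collar dia. 40 mm to 14 mm, steel barrel dia. 32 mm from 14 to 56 mm (grip here from above, fingers closing across the row), cone to 68 mm, nose dia. 18 mm to 74 mm. Neighbours 64 mm apart. Origin: centre of the foot, z along its axis.
- objective_blue: Microscope objective with blue band and cone, loose, about 0.2 kg, upright, lens up, in a place of the delivery rack. From the foot up: black collar dia. 40 mm to 14 mm, steel barrel dia. 32 mm from 14 to 56 mm (grip here from above, fingers closing across the row), cone to 68 mm, nose dia. 18 mm to 74 mm. Neighbours 64 mm apart. Origin: centre of the foot, z along its axis.
- nest_red: Red square frame fixed on the delivery rack around the foot of the red objective; stays behind and shows where it stood. Outside 58 x 58 mm, inside 46 x 46 mm, 10 mm high (top 16 mm above the table). Origin: centre of its underside, 6 mm above the table.
- nest_yellow: Yellow square frame fixed on the delivery rack around the foot of the yellow objective; stays behind and shows where it stood. Outside 58 x 58 mm, inside 46 x 46 mm, 10 mm high (top 16 mm above the table). Origin: centre of its underside, 6 mm above the table.
- nest_green: Green square frame fixed on the delivery rack around the foot of the green objective; stays behind and shows where it stood. Outside 58 x 58 mm, inside 46 x 46 mm, 10 mm high (top 16 mm above the table). Origin: centre of its underside, 6 mm above the table.
- nest_blue: Blue square frame fixed on the delivery rack around the foot of the blue objective; stays behind and shows where it stood. Outside 58 x 58 mm, inside 46 x 46 mm, 10 mm high (top 16 mm above the table). Origin: centre of its underside, 6 mm above the table.
- cleaner: Bystander: upright amber bottle of lens cleaner, 40 mm diameter, 85 mm high, between the racks on the far side. Leave it standing where it is. Origin: centre of its underside.
- loupe: Bystander: black loupe with a clear top, 40 mm diameter, 36 mm high, between the racks on the near side. Leave it where it is. Origin: centre of its underside.
Things that resemble listed ones, but are neither listed nor needed, are in the scene too. Leave any pink or turquoise look-alike of the objective_red alone. What is shaped like the objective_green but turquoise is not meant.

How it is judged:
At the end, for the whole second after the job is handed in: Each objective stands upright (0.1 rad), at rest, on the floor of its storage pocket (within 13 mm of the pocket centre along x and y, foot 2 to 10 mm above the table); the one that stood at y in the delivery rack's frame is at -y in the storage rack's frame (((y of nest_red in the frame of rack_a between 0.076 and 0.116 m and y of objective_red in the frame of rack_b between -0.109 and -0.083 m) or (y of nest_red in the frame of rack_a between 0.012 and 0.052 m and y of objective_red in the frame of rack_b between -0.045 and -0.019 m) or (y of nest_red in the frame of rack_a between -0.052 and -0.012 m and y of objective_red in the frame of rack_b between 0.019 and 0.045 m) or (y of nest_red in the frame of rack_a between -0.116 and -0.076 m and y of objective_red in the frame of rack_b between 0.083 and 0.109 m)) and x of objective_red in the frame of rack_b between -0.013 and 0.013 m and z of objective_red in the frame of rack_b between 0.002 and 0.01 m and angle between each of objective_red, objective_yellow, objective_green, objective_blue's own z axis and vertical below 0.1 rad and linear speed of each of objective_red, objective_yellow, objective_green, objective_blue below 0.02 m/s and ((y of nest_yellow in the frame of rack_a between 0.076 and 0.116 m and y of objective_yellow in the frame of rack_b between -0.109 and -0.083 m) or (y of nest_yellow in the frame of rack_a between 0.012 and 0.052 m and y of objective_yellow in the frame of rack_b between -0.045 and -0.019 m) or (y of nest_yellow in the frame of rack_a between -0.052 and -0.012 m and y of objective_yellow in the frame of rack_b between 0.019 and 0.045 m) or (y of nest_yellow in the frame of rack_a between -0.116 and -0.076 m and y of objective_yellow in the frame of rack_b between 0.083 and 0.109 m)) and x of objective_yellow in the frame of rack_b between -0.013 and 0.013 m and z of objective_yellow in the frame of rack_b between 0.002 and 0.01 m and ((y of nest_green in the frame of rack_a between 0.076 and 0.116 m and y of objective_green in the frame of rack_b between -0.109 and -0.083 m) or (y of nest_green in the frame of rack_a between 0.012 and 0.052 m and y of objective_green in the frame of rack_b between -0.045 and -0.019 m) or (y of nest_green in the frame of rack_a between -0.052 and -0.012 m and y of objective_green in the frame of rack_b between 0.019 and 0.045 m) or (y of nest_green in the frame of rack_a between -0.116 and -0.076 m and y of objective_green in the frame of rack_b between 0.083 and 0.109 m)) and x of objective_green in the frame of rack_b between -0.013 and 0.013 m and z of objective_green in the frame of rack_b between 0.002 and 0.01 m and ((y of nest_blue in the frame of rack_a between 0.076 and 0.116 m and y of objective_blue in the frame of rack_b between -0.109 and -0.083 m) or (y of nest_blue in the frame of rack_a between 0.012 and 0.052 m and y of objective_blue in the frame of rack_b between -0.045 and -0.019 m) or (y of nest_blue in the frame of rack_a between -0.052 and -0.012 m and y of objective_blue in the frame of rack_b between 0.019 and 0.045 m) or (y of nest_blue in the frame of rack_a between -0.116 and -0.076 m and y of objective_blue in the frame of rack_b between 0.083 and 0.109 m)) and x of objective_blue in the frame of rack_b between -0.013 and 0.013 m and z of objective_blue in the frame of rack_b between 0.002 and 0.01 m); the robot touches nothing.
It fails at once if an objective is dropped or thrown (faster than 0.65 m/s, a fall of about 20 mm, with no finger on it) ((linear speed of objective_red above 0.65 m/s and contact force between objective_red and the fingers below 0.05 N) or (linear speed of objective_yellow above 0.65 m/s and contact force between objective_yellow and the fingers below 0.05 N) or (linear speed of objective_green above 0.65 m/s and contact force between objective_green and the fingers below 0.05 N) or (linear speed of objective_blue above 0.65 m/s and contact force between objective_blue and the fingers below 0.05 N)).
It fails at once if the cleaner bottle is shifted by more than 30 mm or tipped over (distance of cleaner from where it was at the start of the episode above 0.03 m or angle between cleaner's own z axis and vertical above 0.5 rad).
It fails at once if the loupe is shifted by more than 30 mm or tipped over (distance of loupe from where it was at the start of the episode above 0.03 m or angle between loupe's own z axis and vertical above 0.5 rad).
It also fails if it takes over 99 s, if anything falls off the work surface, if the arm or the gripper's body presses on something with over 40 N, if the wrist force passes 120 N, or if a joint passes its speed limit or range.

## Working session

There is one attempt and no reset: what is moved stays moved. The work goes in short steps, Python scripts to look and compute and a shell command to move; the robot and the scene stay as the last step left them, time stands still between calls to the robot, and variables do not carry over. Pictures are saved under pics/ and viewed, at most 14 in all, crops included, and the job is handed in when it is done.

```bash
mkdir -p pics; ls; cat > h.py <<'E'
import numpy as np, cv2
from workcell import telemetry, grab_frame, calibration, bot, outline_of, landmark_of
def K(n):
    c=calibration(n); f=192/np.tan(np.radians(c["fovy"])/2); return f,c["cx"],c["cy"],np.array(c["pose"])
def ray(n,xy,z,k=None):
    f,cx,cy,T=k or K(n)
    d=T[:3,:3]@np.array([(xy[0]-cx)/f,(xy[1]-cy)/f,1]); o=T[:3,3]
    return o+d*(z-o[2])/d[2]
def save(im,p): cv2.imwrite(p,im[:,:,::-1])
E
python3 - <<'E'
from h import *
s=telemetry.observe()
print(s["clock"],s["position"],s["tool_rot"],s["grip_width"])
for n in("scene","top"):
    im=grab_frame(n); save(im,f"pics/{n}0.png"); print(n,calibration(n))
    for l,z in [("rack_a",0),("rack_b",0),("nest_red",.006),("nest_yellow",.006),("nest_green",.006),("nest_blue",.006),("objective_red",.006),("objective_yellow",.006),("objective_green",.006),("objective_blue",.006),("cleaner",0),("loupe",0)]:
        for r in landmark_of(l,n)[:2]: print(l,round(r["score"],2),np.round(r["xy"]),ray(n,r["xy"],z).round(3))
E
```

```text
pics
0.0 [0.1695242  0.60122153 0.23071048] [-3.14045339e+00  6.33465340e-05  2.86678236e+00] 0.08541442541535947
scene {'fovy': 51.73312929602349, 'cx': 260.3442065534844, 'cy': 193.0463185871672, 'pose': array([[ 0.57686884,  0.60816937, -0.54530025,  0.92718081],
       [ 0.81665338, -0.4152607 ,  0.40079397, -0.3211671 ],
       [ 0.01730886, -0.67652684, -0.73621453,  0.54863258],
       [ 0.        ,  0.        ,  0.        ,  1.        ]])}
rack_a 0.85 [350. 169.] [0.568 0.163 0.   ]
rack_a 0.57 [150. 248.] [ 0.518 -0.246  0.   ]
rack_b 0.85 [350. 169.] [0.568 0.163 0.   ]
rack_b 0.57 [150. 248.] [ 0.518 -0.246  0.   ]
nest_red 0.73 [182. 207.] [ 0.474 -0.161  0.006]
nest_yellow 0.66 [102. 287.] [ 0.549 -0.335  0.006]
nest_green 0.9 [135. 262.] [ 0.534 -0.277  0.006]
nest_blue 0.6 [158. 231.] [ 0.498 -0.22   0.006]
objective_red 0.94 [232. 193.] [ 0.496 -0.069  0.006]
objective_red 0.94 [156. 180.] [ 0.387 -0.17   0.006]
objective_yellow 0.6 [107. 291.] [ 0.558 -0.332  0.006]
objective_green 0.86 [169. 318.] [ 0.65  -0.275  0.006]
objective_green 0.71 [129. 259.] [ 0.523 -0.28
[... 795 characters left out ...]
34.] [ 0.477 -0.166  0.006]
nest_yellow 0.63 [376. 202.] [ 0.552 -0.325  0.006]
nest_green 0.69 [242. 261.] [ 0.415 -0.006  0.006]
nest_green 0.56 [355. 211.] [ 0.53  -0.274  0.006]
nest_blue 0.8 [334. 226.] [ 0.496 -0.222  0.006]
objective_red 0.81 [268. 228.] [ 0.492 -0.066  0.006]
objective_red 0.77 [309. 236.] [ 0.471 -0.163  0.006]
objective_yellow 0.51 [382. 200.] [ 0.556 -0.339  0.006]
objective_green 0.78 [356. 213.] [ 0.526 -0.277  0.006]
objective_green 0.7 [351. 159.] [ 0.656 -0.27   0.006]
objective_blue 0.72 [333. 223.] [ 0.502 -0.222  0.006]
cleaner 0.86 [239. 132.] [ 0.726 -0.002  0.   ]
loupe 0.8 [242. 261.] [ 0.415 -0.005  0.   ]
loupe 0.38 [355. 213.] [ 0.526 -0.276  0.   ]
```

View pics/scene0.png

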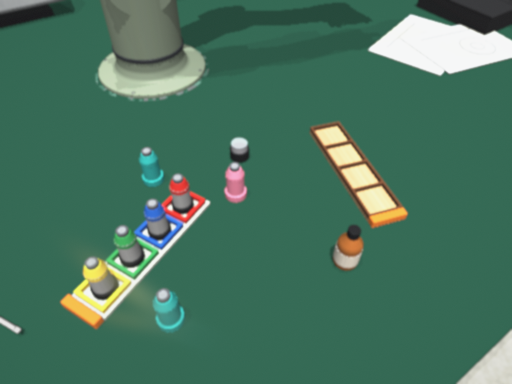

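View pics/top0.png

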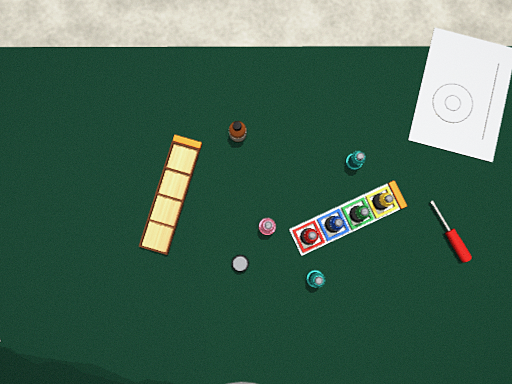

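The scene view shows the delivery rack on the right, with its orange end at (82,310). From that end the order is yellow, green, blue, red. The storage rack's orange end is at (388,215), on the far side.

Lookalikes in the top view: pink at (267,227), turquoise at (356,160) and (316,280). All three stand off the rack. The wanted objectives are in nests: yellow (384,201), green (360,213), blue (335,224), red (309,236).

```bash
cat > fit.py <<'E'
from h import *
im=grab_frame("top"); k=K("top")
hsv=cv2.cvtColor(im,cv2.COLOR_RGB2HSV)
H,S,V=[hsv[...,i].astype(int) for i in range(3)]
notgreen=~((H>60)&(H<95)&(S>90)&(V<130))
for l,(x,y),h in (("a",(346,220),.008),("b",(170,197),.016)):
    R=[r for r in outline_of("rack_a","top") if abs(r["rect"][0]+r["rect"][2]-2*x)<40]
    print(l,R[0]["rect"],R[0]["score"])
    m=(R[0]["region"]).astype(np.uint8)
    m=cv2.morphologyEx(m,cv2.MORPH_CLOSE,np.ones((9,9)))
    c=max(cv2.findContours(m,0,1)[0],key=cv2.contourArea)[:,0]
    P=np.array([ray("top",p,h,k)[:2] for p in c],np.float32)
    (cx,cy),wh,a=cv2.minAreaRect(P*1000); print("rect",cx,cy,wh,a)
    o=((H>8)&(H<16)&(S>200)&(V>170)).astype(np.uint8); o[:, :]*=1
    oy=np.argwhere(o); oy=oy[(abs(oy[:,1]-x)<70)&(abs(oy[:,0]-y)<70)]
    # largest comp
    n,lab,st,ce=cv2.connectedComponentsWithStats(o)
    for i in range(1,n):
        if st[i,4]>40: print("orange",st[i,4],ce[i],ray("top",ce[i],.014,k).round(4))
for n in("red","yellow","green","blue"):
    r=[r for r in outline_of("objective_"+n,"top")]
    for q in r[:2]: print(n,q["score"],q["rect"])
c=cv2.resize(im[175:265,280:415],None,fx=5,fy=5,interpolation=2); save(c,"pics/crop.png")
E
python3 fit.py
```

```text
a [290.9, 183.0, 405.6, 237.3] 0.74
rect 566.0696411132812 -373.22698974609375 (64.85700225830078, 41.177955627441406) 0.012986956164240837
b [138.1, 135.6, 199.8, 254.3] 0.92
rect 575.125 161.18597412109375 (73.39827728271484, 276.4293518066406) 73.09402465820312
red 0.73 [300.4, 229.7, 316.6, 247.5]
red 0.68 [259.7, 218.0, 277.0, 236.0]
yellow 0.52 [369.1, 189.1, 391.1, 214.5]
green 0.79 [343.9, 148.8, 367.7, 167.5]
green 0.59 [346.0, 205.0, 369.9, 220.9]
blue 0.73 [324.8, 215.4, 344.4, 235.5]
```

View pics/crop.png

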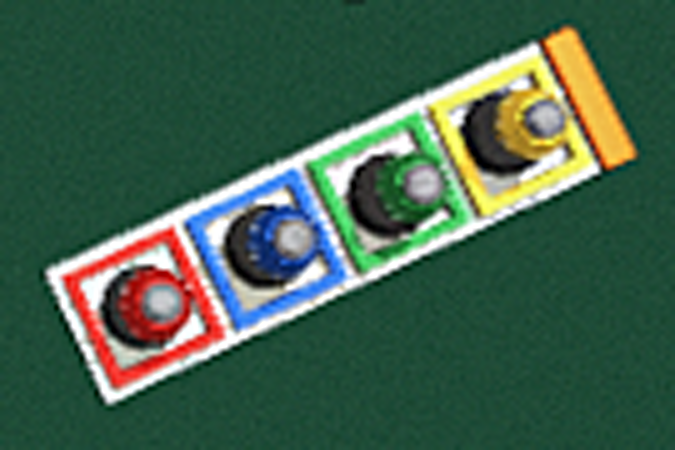

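The crop confirms the order from the orange end: yellow (yellow-frame nest), green, blue, red. Next I fit the delivery rack from the nest corners.

```bash
cat > plan.py <<'E'
from h import *
k=K("top")
def P(c,z): return ray("top",((c[0]+.5)/5-.5+280,(c[1]+.5)/5-.5+175),z,k)[:2]
N={"red":[(65,275),(182,225),(222,342),(108,392)],"blue":[(187,212),(302,170),(348,280),(240,332)],
"green":[(308,163),(422,115),(475,215),(358,273)],"yellow":[(432,104),(545,55),(592,178),(480,218)]}
ys={"red":-.096,"blue":-.032,"green":.032,"yellow":.096}
c={n:np.mean([P(q,.016) for q in v],0) for n,v in N.items()}
for n in c: print(n,c[n].round(4))
A=np.array([c[n] for n in ys]); y=np.array(list(ys.values()))
u=((A-A.mean(0)).T@y)/(y@y); print("scale",np.hypot(*u)); u/=np.hypot(*u); ca=A.mean(0)
print("a",ca,np.degrees(np.arctan2(u[1],u[0])))
print("plate end mid",(P((47,270),.006)+P((110,405),.006))/2, ca-.130*u)
print("orange end mid",(P((575,28),.022)+P((636,158),.022))/2, ca+.146*u)
ub=np.array([np.cos(np.radians(-16.9)),np.sin(np.radians(-16.9))]); cb=np.array([.5675,.1635])
for n in ys: print(n,"pick",(ca+ys[n]*u).round(4),"place",(cb-ys[n]*ub).round(4))
E
python3 plan.py; python3 -c "
from h import *
T=K('wrist')[3]; s=telemetry.observe(); print(T.round(3)); 
from scipy.spatial.transform import Rotation as R
print(R.from_euler('xyz',s['tool_rot']).as_matrix().round(3))"
```

```text
red [ 0.4714 -0.1608]
blue [ 0.4987 -0.2202]
green [ 0.5249 -0.2783]
yellow [ 0.5492 -0.3367]
scale 1.0011496646345757
a [ 0.51107241 -0.24899179] -66.11017592137092
plate end mid [ 0.4584812  -0.13075768] [ 0.45842511 -0.13012942]
orange end mid [ 0.56982465 -0.37998744] [ 0.57019937 -0.38248337]
red pick [ 0.4722 -0.1612] place [0.6594 0.1356]
blue pick [ 0.4981 -0.2197] place [0.5981 0.1542]
green pick [ 0.524  -0.2783] place [0.5369 0.1728]
yellow pick [ 0.55   -0.3368] place [0.4756 0.1914]
[[ 0.273  0.909  0.314  0.088]
 [ 0.962 -0.258 -0.089  0.624]
 [-0.     0.326 -0.945  0.374]
 [ 0.     0.     0.     1.   ]]
[[-0.962  0.271  0.   ]
 [ 0.271  0.962 -0.   ]
 [-0.    -0.    -1.   ]]
```

```bash
cat > to.py <<'E'
import sys; from h import *
x,y,z,yaw=map(float,sys.argv[1:5]); s=telemetry.observe(); p=np.array(s["position"])
rx,ry,cy=s["tool_rot"]; t=(cy-np.radians(yaw)+np.pi)%(2*np.pi)-np.pi
w=np.radians(yaw); d=np.array([x,y,z])-p
print("t",s["clock"],"pos",p.round(4),"roll/pitch",round(rx,3),round(ry,3),"turn z",round(t,3),"then shift",
 round(d[0]*np.cos(w)+d[1]*np.sin(w),4),round(d[0]*np.sin(w)-d[1]*np.cos(w),4),round(-d[2],4),"w",round(s["grip_width"],4),"q",np.round(s["qpos"],2))
E
python3 -m inch '[[-0.039,-0.026,0,0,0,0,0],[-0.039,-0.026,0,0,0,0,0],[-0.039,-0.026,0,0,0,0,0],[-0.039,-0.026,0,0,0,0,0],[-0.039,-0.026,0,0,0,0,0]]' 40
python3 -m inch '[[-0.039,-0.026,0,0,0,0,0],[-0.039,-0.026,0,0,0,0,0],[-0.039,-0.026,0,0,0,0,0],[-0.039,-0.026,0,0,0,0,0],[-0.039,-0.026,0,0,0,0,0]]'
python3 -m inch '[[0,0,0.01,0,0,0.15,0],[0,0,0.01,0,0,0.15,0],[0,0,0.01,0,0,0.15,0],[0,0,0,0,0,0.15,0],[0,0,0,0,0,0.15,0]]'
python3 to.py 0.55 -0.3368 0.15 113.9
```

```text
clock: 2.15
position: [0.323, 0.422, 0.2315]
tool_rot: [3.141, 0.0, 2.867]
force: [0.5, 0.9, 0.2]
grip_width: 0.0854
finger_force: 0.0
clock: 2.65
position: [0.4755, 0.2439, 0.2316]
tool_rot: [3.141, 0.0, 2.867]
force: [0.6, 0.4, -0.2]
grip_width: 0.0853
finger_force: 0.0
clock: 3.15
position: [0.4743, 0.2454, 0.2011]
tool_rot: [-3.141, 0.0, 2.111]
force: [-0.4, 0.2, -0.2]
grip_width: 0.0857
finger_force: 0.0
t 3.15 pos [0.4743 0.2454 0.2011] roll/pitch -3.141 0.0 turn z 0.123 then shift -0.5629 -0.1667 0.0511 w 0.0857 q [-0.77  0.43  0.25  1.88 -0.14  0.85  0.08]
```

```bash

python3 -m inch '[[0,0,0,0,0,0.123,0],[-0.047,-0.014,0,0,0,0,0],[-0.047,-0.014,0,0,0,0,0],[-0.047,-0.014,0,0,0,0,0],[-0.047,-0.014,0,0,0,0,0]]' >/dev/null
python3 -m inch '[[-0.047,-0.014,0,0,0,0,0],[-0.047,-0.014,0,0,0,0,0],[-0.047,-0.014,0,0,0,0,0],[-0.047,-0.014,0,0,0,0,0]]' >/dev/null
python3 -m inch '[[-0.047,-0.014,0,0,0,0,0],[-0.047,-0.014,0,0,0,0,0],[-0.047,-0.014,0,0,0,0,0],[-0.047,-0.014,0,0,0,0,0],[0,0,0,0,0,0,0]]' >/dev/null
python3 to.py 0.55 -0.3368 0.15 113.9
python3 - <<'E'
from h import *
k=K("wrist"); im=grab_frame("wrist")
f,cx,cy,T=k
def pr(p):
    q=np.linalg.inv(T)@np.append(p,1); return tuple(int(round(v)) for v in (cx+f*q[0]/q[2],cy+f*q[1]/q[2]))
im=im.copy()
for p in [(.55,-.3368),(.524,-.2783),(.4981,-.2197),(.4722,-.1612)]:
    cv2.drawMarker(im,pr((*p,.08)),(255,0,255),0,12); cv2.drawMarker(im,pr((*p,.006)),(0,255,255),1,12)
save(im,"pics/w1.png")
E
```

```text
t 4.55 pos [ 0.5511 -0.3448  0.2011] roll/pitch -3.14 0.003 turn z -0.001 then shift 0.0078 0.0022 0.0511 w 0.0855 q [ 0.24  0.62  0.35  1.57 -0.24  0.99  1.08]
```

View pics/w1.png

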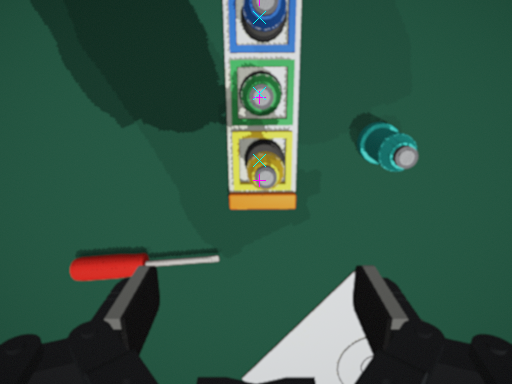

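Wrist view: the projected markers sit on the rack row. Yellow's nose is at (265,177) against the marker at (259,180), about 2–3 mm off along the closing direction.

```bash

python3 -m inch '[[0.008,0.004,0.03,0,0,0,0],[0,0,0.04,0,0,0,0],[0,0,0.03,0,0,0,0],[0,0,0,0,0,0,0]]' 
python3 to.py 0.5515 -0.3360 0.026 113.9
```

```text
clock: 5.0
position: [0.5516, -0.3266, 0.0979]
tool_rot: [-3.138, -0.005, 1.995]
force: [0.4, -0.6, -0.0]
grip_width: 0.0856
finger_force: 0.0
t 5.0 pos [ 0.5516 -0.3266  0.0979] roll/pitch -3.138 -0.005 turn z 0.007 then shift -0.0086 -0.0039 0.0719 w 0.0856 q [ 0.25  0.73  0.3   1.66 -0.28  0.79  1.1 ]
```

```bash

python3 -m inch '[[0,0,0,0,0,0,0],[0,0,0,0,0,0,0],[0,0,0,0,0,0,0]]' >/dev/null
python3 to.py 0.5515 -0.3360 0.026 113.9
python3 -m inch '[[0,0,0,0,0,0,0],[0,0,0,0,0,0,0]]' >/dev/null
python3 to.py 0.5515 -0.3360 0.026 113.9
```

```text
t 5.3 pos [ 0.5539 -0.3291  0.1031] roll/pitch 3.14 0.002 turn z 0.006 then shift -0.0053 -0.005 0.0771 w 0.0856 q [ 0.25  0.72  0.3   1.66 -0.28  0.8   1.1 ]
t 5.5 pos [ 0.5533 -0.3289  0.102 ] roll/pitch 3.141 0.001 turn z 0.006 then shift -0.0057 -0.0045 0.076 w 0.0854 q [ 0.25  0.73  0.3   1.66 -0.28  0.8   1.1 ]
```

```bash

python3 -m inch '[[-0.006,-0.004,0.02,0,0,0.006,0],[0,0,0.02,0,0,0,0],[0,0,0.02,0,0,0,0],[0,0,0.016,0,0,0,0],[0,0,0,0,0,0,0]]' >/dev/null
python3 -m inch '[[0,0,0,0,0,0,0],[0,0,0,0,0,0,0]]'
python3 -m inch '[[0,0,0,0,0,0,0.3],[0,0,0,0,0,0,0.6],[0,0,0,0,0,0,1],[0,0,0,0,0,0,1],[0,0,0,0,0,0,1]]' 40
python3 -m inch '[[0,0,0,0,0,0,1],[0,0,0,0,0,0,1]]'
python3 to.py 0.5515 -0.3360 0.026 113.9
```

```text
clock: 6.2
position: [0.5524, -0.3363, 0.0263]
tool_rot: [3.141, 0.001, 1.988]
force: [0.5, 0.5, 0.2]
grip_width: 0.0852
finger_force: 0.0
clock: 6.7
position: [0.5522, -0.336, 0.0257]
tool_rot: [3.141, 0.0, 1.988]
force: [-0.3, 1.9, 5.0]
grip_width: 0.0313
finger_force: 39.2
clock: 6.9
position: [0.5522, -0.336, 0.0258]
tool_rot: [3.141, 0.0, 1.988]
force: [-0.9, 1.6, 5.6]
grip_width: 0.0312
finger_force: 39.2
t 6.9 pos [ 0.5522 -0.336   0.0258] roll/pitch 3.141 0.0 turn z -0.0 then shift 0.0003 -0.0007 -0.0002 w 0.0312 q [ 0.29  0.84  0.26  1.68 -0.31  0.67  1.13]
```

```bash

python3 -m inch '[[0,0,-0.015,0,0,0,1],[0,0,-0.03,0,0,0,1],[0,0,-0.035,0,0,0,1],[0,0,-0.035,0,0,0,1],[0,0,-0.02,0,0,0,1]]' 60
python3 -m inch '[[0.02,0.006,0,0,0,0,1],[0.043,0.012,0,0,0,0,1],[0.045,0.0125,0,0,0,0,1],[0.045,0.0125,0,0,0,0,1],[0.045,0.0125,0,0,0,0,1]]' >/dev/null
python3 -m inch '[[0.045,0.0125,0,0,0,0,1],[0.045,0.0125,0,0,0,0,1],[0.045,0.0125,0,0,0,0,1],[0.045,0.0125,0,0,0,0,1],[0.045,0.0125,0,0,0,0,1]]' >/dev/null
python3 -m inch '[[0.045,0.0125,0,0,0,0,1],[0.03,0.01,0,0,0,0,1],[0.015,0.005,0,0,0,-0.07,1],[0,0,0,0,0,-0.14,1],[0,0,0,0,0,-0.149,1]]' >/dev/null
python3 -m inch '[[0,0,0,0,0,-0.149,1],[0,0,0,0,0,-0.149,1],[0,0,0,0,0,-0.13,1],[0,0,0,0,0,-0.072,1],[0,0,0,0,0,0,1]]'
python3 -m inch '[[0,0,0,0,0,0,1],[0,0,0,0,0,0,1]]' >/dev/null
python3 to.py 0.4756 0.1914 0.026 163.1
python3 -c "
from h import *
save(grab_frame('wrist'),'pics/w2.png')"
```

```text
clock: 7.4
position: [0.5524, -0.3366, 0.1641]
tool_rot: [3.14, 0.002, 1.987]
force: [-0.1, -0.3, -1.5]
grip_width: 0.031
finger_force: 59.5
clock: 9.4
position: [0.4776, 0.1909, 0.1609]
tool_rot: [3.142, 0.001, 2.848]
force: [0.0, -0.3, -1.8]
grip_width: 0.0308
finger_force: 59.4
t 9.6 pos [0.4773 0.1917 0.1605] roll/pitch -3.141 0.0 turn z -0.001 then shift 0.0015 -0.0008 0.1345 w 0.0306 q [-0.58  0.45  0.1   1.96 -0.07  0.74  0.84]
```

View pics/w2.png

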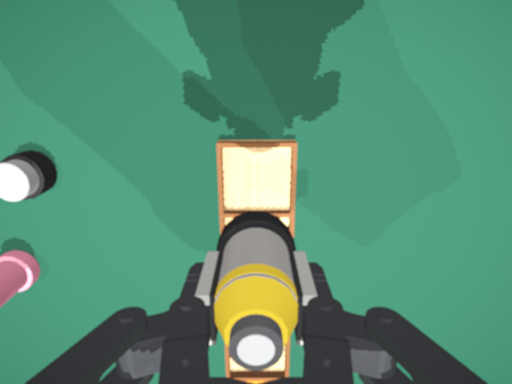

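```bash
python3 - <<'E'
from h import *
f,cx,cy,T=K("wrist")
for n,p in dict(yellow=(.4756,.1914),green=(.5369,.1728)).items():
    q=np.linalg.inv(T)@np.append(p,[.006,1]); print(n,cx+f*q[0]/q[2],cy+f*q[1]/q[2])
# pocket corners outer top z=.016 from picture
k=(f,cx,cy,T)
for c in [(216,141),(298,141),(220,213),(296,211)]: print(ray("wrist",c,.016,k).round(4))
print(((ray("wrist",(222,147),.016,k)+ray("wrist",(292,147),.016,k)+ray("wrist",(223,210),.016,k)+ray("wrist",(291,209),.016,k))/4).round(4))
E
```

```text
yellow 255.01822091842314 177.16951522212236
green 255.2407351462466 241.38048175937033
[0.4332 0.1701 0.016 ]
[0.4534 0.2361 0.016 ]
[0.4957 0.1522 0.016 ]
[0.514  0.2183 0.016 ]
[0.4752 0.1933 0.016 ]
```

```bash

python3 -m inch '[[0.0015,0,0.02,0,0,0,1],[0,0,0.035,0,0,0,1],[0,0,0.035,0,0,0,1],[0,0,0.02,0,0,0,1],[0,0,0.015,0,0,0,1]]' 
python3 -m inch '[[0,0,0.006,0,0,0,1],[0,0,0.002,0,0,0,1],[0,0,0,0,0,0,1],[0,0,0,0,0,0,1]]'
python3 to.py 0.4756 0.192 0.026 163.1
```

```text
clock: 10.15
position: [0.4752, 0.1922, 0.0337]
tool_rot: [-3.14, -0.001, 2.846]
force: [0.5, 0.3, -1.7]
grip_width: 0.0302
finger_force: 59.5
clock: 10.55
position: [0.4762, 0.1926, 0.0281]
tool_rot: [3.141, 0.001, 2.847]
force: [0.3, -0.2, -1.6]
grip_width: 0.0308
finger_force: 59.6
t 10.55 pos [0.4762 0.1926 0.0281] roll/pitch 3.141 0.001 turn z 0.0 then shift 0.0004 -0.0008 0.0021 w 0.0308 q [-0.55  0.67  0.06  2.03 -0.09  0.44  0.86]
```

Lower 2 mm more to contact, then open and rise. Next is green.

```bash

python3 -m inch '[[0,0,0.001,0,0,0,1],[0,0,0.001,0,0,0,1],[0,0,0,0,0,0,1]]' 
python3 -m inch '[[0,0,0,0,0,0,0.8],[0,0,0,0,0,0,0.5],[0,0,0,0,0,0,0.2],[0,0,0,0,0,0,0],[0,0,0,0,0,0,0]]'
python3 -m inch '[[0,0,0,0,0,0,0],[0,0,-0.02,0,0,0,0],[0,0,-0.04,0,0,0,0],[0,0,-0.045,0,0,0,0],[0,0,-0.03,0,0,0,0]]'
python3 -m inch '[[0,0,0,0,0,0.14,0],[0,0,0,0,0,0.149,0],[0,0,0,0,0,0.149,0],[0,0,0,0,0,0.149,0],[0,0,0,0,0,0.149,0]]'
python3 -m inch '[[0,0,0,0,0,0.123,0],[0,0,0,0,0,0,0],[0,0,0,0,0,0,0],[0,0,0,0,0,0,0]]'
python3 to.py 0.5255 -0.2775 0.026 113.9
python3 -c "
from h import *
save(grab_frame('scene')[100:340,60:440],'pics/s2.png')"
```

```text
clock: 10.85
position: [0.476, 0.1926, 0.0258]
tool_rot: [3.141, 0.001, 2.847]
force: [-1.2, -0.2, 5.5]
grip_width: 0.0307
finger_force: 60.6
clock: 11.35
position: [0.4757, 0.1924, 0.0253]
tool_rot: [-3.142, -0.0, 2.847]
force: [0.5, -0.7, 0.1]
grip_width: 0.0836
finger_force: 0.0
clock: 11.85
position: [0.4761, 0.1925, 0.1629]
tool_rot: [3.14, 0.001, 2.847]
force: [0.4, 0.5, -0.5]
grip_width: 0.0853
finger_force: 0.0
clock: 12.35
position: [0.4757, 0.1924, 0.1604]
tool_rot: [3.141, -0.0, 2.105]
force: [-0.5, -0.7, 0.6]
grip_width: 0.0857
finger_force: 0.0
clock: 12.75
position: [0.4757, 0.1924, 0.1603]
tool_rot: [-3.142, -0.0, 1.991]
force: [0.1, 0.2, -0.3]
grip_width: 0.0854
finger_force: 0.0
t 12.75 pos [0.4757 0.1924 0.1603] roll/pitch -3.142 -0.0 turn z 0.003 then shift -0.4498 -0.1449 0.1343 w 0.0854 q [-0.75  0.46  0.33  1.97 -0.22  0.74  0.13]
```

View pics/s2.png

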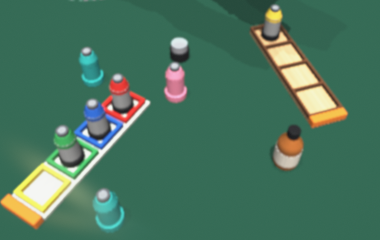

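Yellow stands upright in its pocket at crop (272,22), and the other objects are undisturbed. Moving to green.

```bash

python3 -m inch '[[-0.045,-0.0145,0,0,0,0,0],[-0.045,-0.0145,0,0,0,0,0],[-0.045,-0.0145,0,0,0,0,0],[-0.045,-0.0145,0,0,0,0,0],[-0.045,-0.0145,0,0,0,0,0]]' >/dev/null
python3 -m inch '[[-0.045,-0.0145,0,0,0,0,0],[-0.045,-0.0145,0,0,0,0,0],[-0.045,-0.0145,0,0,0,0,0],[-0.045,-0.0145,0,0,0,0,0],[-0.03,-0.0095,0,0,0,0,0]]' >/dev/null
python3 -m inch '[[-0.015,-0.005,0.02,0,0,0.003,0],[0,0,0.04,0,0,0,0],[0,0,0,0,0,0,0],[0,0,0,0,0,0,0],[0,0,0,0,0,0,0]]' 
python3 to.py 0.5255 -0.2775 0.026 113.9
```

```text
clock: 14.3
position: [0.5262, -0.2778, 0.102]
tool_rot: [3.14, 0.001, 1.986]
force: [-0.2, -0.7, -0.5]
grip_width: 0.0853
finger_force: 0.0
t 14.3 pos [ 0.5262 -0.2778  0.102 ] roll/pitch 3.14 0.001 turn z -0.002 then shift 0.0005 -0.0005 0.076 w 0.0853 q [ 0.17  0.66  0.31  1.8  -0.29  0.72  1.05]
```

```bash

python3 -m inch '[[0,0,0.02,0,0,0,0],[0,0,0.02,0,0,0,0],[0,0,0.02,0,0,0,0],[0,0,0.015,0,0,0,0],[0,0,0,0,0,0,0]]' >/dev/null
python3 -m inch '[[0,0,0,0,0,0,0],[0,0,0,0,0,0,0.3],[0,0,0,0,0,0,0.6],[0,0,0,0,0,0,1],[0,0,0,0,0,0,1]]' 60
python3 -m inch '[[0,0,0,0,0,0,1],[0,0,0,0,0,0,1],[0,0,0,0,0,0,1]]'
python3 -m inch '[[0,0,-0.015,0,0,0,1],[0,0,-0.03,0,0,0,1],[0,0,-0.035,0,0,0,1],[0,0,-0.035,0,0,0,1],[0,0,-0.02,0,0,0,1]]'
python3 to.py 0.537 0.1735 0.026 113.9
```

```text
clock: 15.3
position: [0.5257, -0.2778, 0.0258]
tool_rot: [3.141, 0.0, 1.985]
force: [-4.0, 2.5, 13.3]
grip_width: 0.0305
finger_force: 58.2
clock: 15.6
position: [0.5257, -0.2778, 0.0258]
tool_rot: [3.141, 0.0, 1.985]
force: [-0.3, 0.6, 7.9]
grip_width: 0.0309
finger_force: 58.7
clock: 16.1
position: [0.5258, -0.2782, 0.1639]
tool_rot: [3.14, 0.002, 1.984]
force: [0.3, 0.2, -3.2]
grip_width: 0.0302
finger_force: 59.6
t 16.1 pos [ 0.5258 -0.2782  0.1639] roll/pitch 3.14 0.002 turn z -0.004 then shift 0.4085 0.1932 0.1379 w 0.0302 q [ 0.15  0.58  0.35  1.76 -0.25  0.84  1.03]
```

```bash

python3 -m inch '[[0.0194,0.009,0,0,0,0,1],[0.041,0.0194,0,0,0,0,1],[0.041,0.0194,0,0,0,0,1],[0.041,0.0194,0,0,0,0,1],[0.041,0.0194,0,0,0,0,1]]' >/dev/null
python3 -m inch '[[0.041,0.0194,0,0,0,0,1],[0.041,0.0194,0,0,0,0,1],[0.041,0.0194,0,0,0,0,1],[0.041,0.0194,0,0,0,0,1],[0.041,0.0194,0,0,0,0,1]]' >/dev/null
python3 -m inch '[[0.0194,0.009,0,0,0,-0.07,1],[0,0,0,0,0,-0.14,1],[0,0,0,0,0,-0.149,1],[0,0,0,0,0,-0.149,1],[0,0,0,0,0,-0.149,1]]' >/dev/null
python3 -m inch '[[0,0,0,0,0,-0.13,1],[0,0,0,0,0,-0.075,1],[0,0,0,0,0,0,1],[0,0,0,0,0,0,1],[0,0,0,0,0,0,1]]'
python3 to.py 0.537 0.1735 0.026 163.1
```

```text
clock: 18.1
position: [0.5377, 0.1729, 0.1605]
tool_rot: [-3.141, 0.0, 2.845]
force: [0.4, 0.0, -2.7]
grip_width: 0.0306
finger_force: 59.6
t 18.1 pos [0.5377 0.1729 0.1605] roll/pitch -3.141 0.0 turn z -0.002 then shift 0.0009 0.0004 0.1345 w 0.0306 q [-0.5   0.52  0.12  1.83 -0.08  0.8   0.93]
```

```bash

python3 -m inch '[[0.001,0,0.02,0,0,0,1],[0,0,0.035,0,0,0,1],[0,0,0.035,0,0,0,1],[0,0,0.02,0,0,0,1],[0,0,0.015,0,0,0,1]]' >/dev/null
python3 -m inch '[[0,0,0.005,0,0,0,1],[0,0,0.002,0,0,0,1],[0,0,0.001,0,0,0,1],[0,0,0.001,0,0,0,1],[0,0,0,0,0,0,1]]'
python3 -m inch '[[0,0,0,0,0,0,1],[0,0,0,0,0,0,1]]'
python3 to.py 0.537 0.1735 0.026 163.1
```

```text
clock: 19.1
position: [0.5371, 0.1735, 0.0269]
tool_rot: [3.141, 0.001, 2.847]
force: [0.1, -0.2, -1.9]
grip_width: 0.0307
finger_force: 59.7
clock: 19.3
position: [0.5369, 0.1734, 0.0266]
tool_rot: [3.141, 0.0, 2.847]
force: [0.6, 0.4, -2.3]
grip_width: 0.0309
finger_force: 59.7
t 19.3 pos [0.5369 0.1734 0.0266] roll/pitch 3.141 0.0 turn z 0.0 then shift -0.0 0.0001 0.0006 w 0.0309 q [-0.47  0.72  0.08  1.9  -0.1   0.52  0.95]
```

```bash

python3 -m inch '[[0,0,0.001,0,0,0,1],[0,0,0,0,0,0,1]]' 
python3 -m inch '[[0,0,0,0,0,0,0.8],[0,0,0,0,0,0,0.5],[0,0,0,0,0,0,0.2],[0,0,0,0,0,0,0],[0,0,0,0,0,0,0]]' >/dev/null
python3 -m inch '[[0,0,0,0,0,0,0],[0,0,-0.02,0,0,0,0],[0,0,-0.04,0,0,0,0],[0,0,-0.045,0,0,0,0],[0,0,-0.03,0,0,0,0]]'
python3 -m inch '[[0,0,0,0,0,0.14,0],[0,0,0,0,0,0.149,0],[0,0,0,0,0,0.149,0],[0,0,0,0,0,0.149,0],[0,0,0,0,0,0.149,0]]' >/dev/null
python3 -m inch '[[0,0,0,0,0,0.123,0],[0,0,0,0,0,0,0],[0,0,0,0,0,0,0],[0,0,0,0,0,0,0]]'
python3 to.py 0.4995 -0.219 0.026 113.9
```

```text
clock: 19.5
position: [0.5369, 0.1735, 0.0258]
tool_rot: [3.141, 0.0, 2.847]
force: [-2.8, -0.1, 8.7]
grip_width: 0.031
finger_force: 61.1
clock: 20.5
position: [0.5372, 0.1734, 0.163]
tool_rot: [3.14, 0.002, 2.847]
force: [0.2, -0.4, -0.8]
grip_width: 0.0854
finger_force: 0.0
clock: 21.4
position: [0.5367, 0.1734, 0.1603]
tool_rot: [-3.142, -0.0, 1.991]
force: [0.5, 0.3, 0.0]
grip_width: 0.0854
finger_force: 0.0
t 21.4 pos [0.5367 0.1734 0.1603] roll/pitch -3.142 -0.0 turn z 0.003 then shift -0.3436 -0.193 0.1343 w 0.0854 q [-0.66  0.54  0.35  1.84 -0.25  0.8   0.23]
```

```bash

python3 -m inch '[[-0.04,-0.0225,0,0,0,0,0],[-0.04,-0.0225,0,0,0,0,0],[-0.04,-0.0225,0,0,0,0,0],[-0.04,-0.0225,0,0,0,0,0],[-0.04,-0.0225,0,0,0,0,0]]' >/dev/null
python3 -m inch '[[-0.04,-0.0225,0,0,0,0,0],[-0.04,-0.0225,0,0,0,0,0],[-0.04,-0.0225,0,0,0,0,0],[-0.0236,-0.013,0,0,0,0.003,0],[0,0,0.02,0,0,0,0]]' >/dev/null
python3 -m inch '[[0,0,0.04,0,0,0,0],[0,0,0,0,0,0,0],[0,0,0,0,0,0,0],[0,0,0,0,0,0,0]]' 
python3 to.py 0.4995 -0.219 0.026 113.9
```

```text
clock: 22.8
position: [0.5001, -0.2192, 0.1019]
tool_rot: [3.14, 0.001, 1.985]
force: [0.4, 0.3, 0.7]
grip_width: 0.0851
finger_force: 0.0
t 22.8 pos [ 0.5001 -0.2192  0.1019] roll/pitch 3.14 0.001 turn z -0.002 then shift 0.0005 -0.0005 0.0759 w 0.0851 q [ 0.08  0.6   0.31  1.93 -0.29  0.65  0.99]
```

```bash

python3 -m inch '[[0,0,0.02,0,0,0,0],[0,0,0.02,0,0,0,0],[0,0,0.02,0,0,0,0],[0,0,0.015,0,0,0,0],[0,0,0,0,0,0,0]]' >/dev/null
python3 -m inch '[[0,0,0,0,0,0,0],[0,0,0,0,0,0,0.3],[0,0,0,0,0,0,0.6],[0,0,0,0,0,0,1],[0,0,0,0,0,0,1]]' 60 >/dev/null
python3 -m inch '[[0,0,0,0,0,0,1],[0,0,0,0,0,0,1],[0,0,0,0,0,0,1]]'
python3 -m inch '[[0,0,-0.015,0,0,0,1],[0,0,-0.03,0,0,0,1],[0,0,-0.035,0,0,0,1],[0,0,-0.035,0,0,0,1],[0,0,-0.02,0,0,0,1]]'
python3 to.py 0.5982 0.155 0.026 113.9
```

```text
clock: 24.1
position: [0.4998, -0.219, 0.0259]
tool_rot: [3.141, 0.0, 1.985]
force: [-1.4, 1.0, 10.5]
grip_width: 0.0306
finger_force: 58.5
clock: 24.6
position: [0.4998, -0.2193, 0.1637]
tool_rot: [3.14, 0.002, 1.984]
force: [1.2, 0.6, -2.6]
grip_width: 0.0309
finger_force: 59.7
t 24.6 pos [ 0.4998 -0.2193  0.1637] roll/pitch 3.14 0.002 turn z -0.004 then shift 0.3024 0.2416 0.1377 w 0.0309 q [ 0.04  0.51  0.37  1.89 -0.25  0.78  0.95]
```

```bash

python3 -m inch '[[0.0217,0.0172,0,0,0,0,1],[0.037,0.0296,0,0,0,0,1],[0.037,0.0296,0,0,0,0,1],[0.037,0.0296,0,0,0,0,1],[0.037,0.0296,0,0,0,0,1]]' >/dev/null
python3 -m inch '[[0.037,0.0296,0,0,0,0,1],[0.037,0.0296,0,0,0,0,1],[0.037,0.0296,0,0,0,0,1],[0.0217,0.0172,0,0,0,-0.07,1],[0,0,0,0,0,-0.14,1]]' >/dev/null
python3 -m inch '[[0,0,0,0,0,-0.149,1],[0,0,0,0,0,-0.149,1],[0,0,0,0,0,-0.149,1],[0,0,0,0,0,-0.13,1],[0,0,0,0,0,-0.075,1]]' >/dev/null
python3 -m inch '[[0,0,0,0,0,0,1],[0,0,0,0,0,0,1],[0,0,0,0,0,0,1]]'
python3 to.py 0.5982 0.155 0.026 163.1
```

```text
clock: 26.4
position: [0.5989, 0.155, 0.1606]
tool_rot: [-3.141, 0.0, 2.845]
force: [-0.8, 0.4, -1.9]
grip_width: 0.0311
finger_force: 59.6
t 26.4 pos [0.5989 0.155  0.1606] roll/pitch -3.141 0.0 turn z -0.002 then shift 0.0007 -0.0002 0.1346 w 0.0311 q [-0.43  0.59  0.13  1.69 -0.09  0.86  1.  ]
```

```bash

python3 -m inch '[[0.0007,0,0.02,0,0,0,1],[0,0,0.035,0,0,0,1],[0,0,0.035,0,0,0,1],[0,0,0.02,0,0,0,1],[0,0,0.015,0,0,0,1]]' >/dev/null
python3 -m inch '[[0,0,0.005,0,0,0,1],[0,0,0.002,0,0,0,1],[0,0,0.001,0,0,0,1],[0,0,0.001,0,0,0,1],[0,0,0.001,0,0,0,1]]'
python3 -m inch '[[0,0,0,0,0,0,1],[0,0,0,0,0,0,1]]'
python3 to.py 0.5982 0.155 0.026 163.1
```

```text
clock: 27.4
position: [0.5987, 0.1554, 0.0259]
tool_rot: [3.141, 0.001, 2.847]
force: [-0.8, 0.4, -0.1]
grip_width: 0.0308
finger_force: 59.8
clock: 27.6
position: [0.5987, 0.1554, 0.0259]
tool_rot: [3.141, 0.001, 2.847]
force: [-0.5, 0.0, 6.4]
grip_width: 0.0309
finger_force: 60.5
t 27.6 pos [0.5987 0.1554 0.0259] roll/pitch 3.141 0.001 turn z 0.0 then shift 0.0004 -0.0005 -0.0001 w 0.0309 q [-0.41  0.78  0.09  1.75 -0.11  0.61  1.02]
```

```bash

python3 -m inch '[[0,0,0,0,0,0,0.8],[0,0,0,0,0,0,0.5],[0,0,0,0,0,0,0.2],[0,0,0,0,0,0,0],[0,0,0,0,0,0,0]]' >/dev/null
python3 -m inch '[[0,0,0,0,0,0,0],[0,0,-0.02,0,0,0,0],[0,0,-0.04,0,0,0,0],[0,0,-0.045,0,0,0,0],[0,0,-0.03,0,0,0,0]]' >/dev/null
python3 -m inch '[[0,0,0,0,0,0.14,0],[0,0,0,0,0,0.149,0],[0,0,0,0,0,0.149,0],[0,0,0,0,0,0.149,0],[0,0,0,0,0,0.149,0]]' >/dev/null
python3 -m inch '[[0,0,0,0,0,0.123,0.3],[0,0,0,0,0,0,0.3],[0,0,0,0,0,0,0.3],[0,0,0,0,0,0,0.3]]'
python3 to.py 0.4732 -0.1605 0.026 113.9
```

```text
clock: 29.5
position: [0.5983, 0.1553, 0.1603]
tool_rot: [-3.142, -0.0, 1.991]
force: [-0.8, -0.5, 1.0]
grip_width: 0.0597
finger_force: 0.0
t 29.5 pos [0.5983 0.1553 0.1603] roll/pitch -3.142 -0.0 turn z 0.003 then shift -0.238 -0.2423 0.1343 w 0.0597 q [-0.59  0.62  0.35  1.7  -0.27  0.87  0.3 ]
```

```bash

python3 -m inch '[[-0.032,-0.0325,0,0,0,0,0.3],[-0.032,-0.0325,0,0,0,0,0.3],[-0.032,-0.0325,0,0,0,0,0.3],[-0.032,-0.0325,0,0,0,0,0.3],[-0.032,-0.0325,0,0,0,0,0.3]]' >/dev/null
python3 -m inch '[[-0.032,-0.0325,0,0,0,0,0.3],[-0.032,-0.0325,0,0,0,0,0.3],[-0.014,-0.0148,0,0,0,0.003,0.3],[0,0,0,0,0,0,0.3],[0,0,0.02,0,0,0,0.3]]' >/dev/null
python3 -m inch '[[0,0,0.03,0,0,0,0.3],[0,0,0,0,0,0,0.3],[0,0,0,0,0,0,0.3],[0,0,0,0,0,0,0.3]]' 
python3 to.py 0.4732 -0.1605 0.026 113.9
python3 -c "
from h import *
save(grab_frame('wrist'),'pics/w3.png')"
```

```text
clock: 30.9
position: [0.4738, -0.1604, 0.1114]
tool_rot: [3.141, 0.001, 1.985]
force: [-0.4, 1.3, 0.1]
grip_width: 0.06
finger_force: 0.0
t 30.9 pos [ 0.4738 -0.1604  0.1114] roll/pitch 3.141 0.001 turn z -0.002 then shift 0.0002 -0.0006 0.0854 w 0.06 q [-0.04  0.53  0.33  2.04 -0.29  0.61  0.9 ]
```

View pics/w3.png

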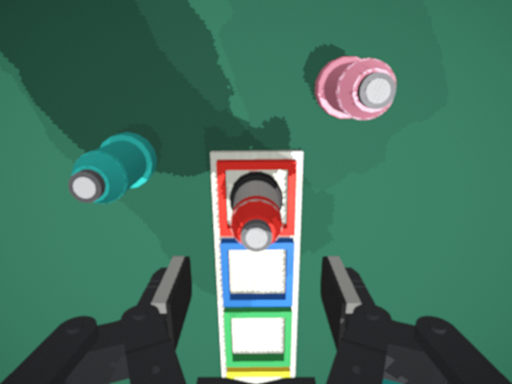

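The red objective at (256,215) is centred between the fingers, and the turquoise one (foot at 130,160) is clear of the left finger's path. Descend and grip.

```bash

python3 -m inch '[[0,0,0.025,0,0,0,0.3],[0,0,0.025,0,0,0,0.3],[0,0,0.02,0,0,0,0.3],[0,0,0.015,0,0,0,0.3],[0,0,0,0,0,0,0.3]]' >/dev/null
python3 -m inch '[[0,0,0,0,0,0,0.3],[0,0,0,0,0,0,0.6],[0,0,0,0,0,0,1],[0,0,0,0,0,0,1],[0,0,0,0,0,0,1]]' 60 >/dev/null
python3 -m inch '[[0,0,0,0,0,0,1],[0,0,0,0,0,0,1]]'
python3 -m inch '[[0,0,-0.015,0,0,0,1],[0,0,-0.03,0,0,0,1],[0,0,-0.035,0,0,0,1],[0,0,-0.035,0,0,0,1],[0,0,-0.02,0,0,0,1]]'
python3 to.py 0.6595 0.1365 0.026 113.9
```

```text
clock: 32.15
position: [0.4738, -0.1605, 0.0264]
tool_rot: [3.14, 0.001, 1.985]
force: [-3.1, 1.2, 13.9]
grip_width: 0.031
finger_force: 58.2
clock: 32.65
position: [0.4737, -0.1606, 0.1632]
tool_rot: [3.139, 0.001, 1.985]
force: [0.4, 0.2, -1.4]
grip_width: 0.0308
finger_force: 59.6
t 32.65 pos [ 0.4737 -0.1606  0.1632] roll/pitch 3.139 0.001 turn z -0.003 then shift 0.1964 0.2903 0.1372 w 0.0308 q [-0.08  0.45  0.38  2.01 -0.25  0.73  0.87]
```

```bash

python3 -m inch '[[0.0142,0.0209,0,0,0,0,1],[0.024,0.0355,0,0,0,0,1],[0.024,0.0355,0,0,0,0,1],[0.024,0.0355,0,0,0,0,1],[0.024,0.0355,0,0,0,0,1]]' >/dev/null
python3 -m inch '[[0.024,0.0355,0,0,0,0,1],[0.024,0.0355,0,0,0,0,1],[0.024,0.0355,0,0,0,0,1],[0.0142,0.0209,0,0,0,-0.07,1],[0,0,0,0,0,-0.14,1]]' >/dev/null
python3 -m inch '[[0,0,0,0,0,-0.149,1],[0,0,0,0,0,-0.149,1],[0,0,0,0,0,-0.149,1],[0,0,0,0,0,-0.13,1],[0,0,0,0,0,-0.075,1]]' >/dev/null
python3 -m inch '[[0,0,0,0,0,0,1],[0,0,0,0,0,0,1],[0,0,0,0,0,0,1]]'
python3 to.py 0.6595 0.1365 0.026 163.1
```

```text
clock: 34.45
position: [0.6599, 0.1362, 0.1604]
tool_rot: [-3.141, 0.0, 2.845]
force: [0.1, -0.5, -0.9]
grip_width: 0.0307
finger_force: 59.7
t 34.45 pos [0.6599 0.1362 0.1604] roll/pitch -3.141 0.0 turn z -0.002 then shift 0.0005 0.0002 0.1344 w 0.0307 q [-0.38  0.68  0.14  1.53 -0.11  0.94  1.07]
```

```bash

python3 -m inch '[[0,0,0.02,0,0,0,1],[0,0,0.035,0,0,0,1],[0,0,0.035,0,0,0,1],[0,0,0.02,0,0,0,1],[0,0,0.015,0,0,0,1]]' >/dev/null
python3 -m inch '[[0,0,0.005,0,0,0,1],[0,0,0.002,0,0,0,1],[0,0,0.001,0,0,0,1],[0,0,0.001,0,0,0,1],[0,0,0,0,0,0,1]]'
python3 -m inch '[[0,0,0,0,0,0,1],[0,0,0,0,0,0,1]]'
python3 to.py 0.6595 0.1365 0.026 163.1
```

```text
clock: 35.45
position: [0.6603, 0.1362, 0.0269]
tool_rot: [3.141, 0.001, 2.847]
force: [-0.2, -0.2, -1.9]
grip_width: 0.031
finger_force: 59.7
clock: 35.65
position: [0.6601, 0.1361, 0.0266]
tool_rot: [3.141, 0.0, 2.847]
force: [-0.3, 0.6, -1.5]
grip_width: 0.0307
finger_force: 59.7
t 35.65 pos [0.6601 0.1361 0.0266] roll/pitch 3.141 0.0 turn z 0.0 then shift 0.0007 0.0002 0.0006 w 0.0307 q [-0.36  0.85  0.11  1.59 -0.12  0.71  1.08]
```

```bash

python3 -m inch '[[0,0,0.001,0,0,0,1],[0,0,0,0,0,0,1]]' 
python3 -m inch '[[0,0,0,0,0,0,0.8],[0,0,0,0,0,0,0.5],[0,0,0,0,0,0,0.2],[0,0,0,0,0,0,0],[0,0,0,0,0,0,0]]' >/dev/null
python3 -m inch '[[0,0,0,0,0,0,0],[0,0,-0.02,0,0,0,0],[0,0,-0.04,0,0,0,0],[0,0,-0.045,0,0,0,0],[0,0,-0.03,0,0,0,0]]' >/dev/null
python3 -m inch '[[0.03,0.03,-0.01,0,0,0,0],[0.03,0.03,0,0,0,0,0],[0.03,0.03,0,0,0,0,0],[0.03,0.03,0,0,0,0,0],[0.03,0.03,0,0,0,0,0]]' >/dev/null
python3 -m inch '[[0,0.04,0,0,0,0,0],[0,0.04,0,0,0,0,0],[0,0,0,0,0,0,0],[0,0,0,0,0,0,0]]'
python3 - <<'E'
from h import *
im=grab_frame("top"); 
for n in("red","yellow","green","blue"):
    for q in landmark_of("objective_"+n,"top")[:2]: print(n,round(q["score"],2),np.round(q["xy"]),ray("top",q["xy"],.006).round(3))
for n in("cleaner","loupe"):
    q=landmark_of(n,"top")[0]; print(n,ray("top",q["xy"],0).round(3))
a=cv2.resize(im[120:265,130:260],None,fx=3,fy=3)
b=cv2.resize(grab_frame("scene")[100:300,220:430],None,fx=2.175,fy=2.175)[:435]
save(np.hstack([a,b]),"pics/end.png")
E
```

```text
clock: 35.85
position: [0.6602, 0.1362, 0.0265]
tool_rot: [3.141, 0.0, 2.847]
force: [-6.5, -0.2, 14.9]
grip_width: 0.0308
finger_force: 61.9
clock: 37.75
position: [0.5829, 0.4002, 0.1697]
tool_rot: [-3.141, -0.0, 2.848]
force: [-0.2, -0.1, 0.1]
grip_width: 0.0855
finger_force: 0.0
red 0.66 [314. 279.] [ 0.373 -0.172  0.006]
red 0.65 [268. 226.] [ 0.497 -0.067  0.006]
yellow 0.54 [155. 236.] [0.478 0.197 0.006]
green 0.67 [354. 160.] [ 0.654 -0.277  0.006]
green 0.52 [161. 211.] [0.534 0.185 0.006]
blue 0.58 [175. 183.] [0.6   0.152 0.006]
cleaner [ 0.723 -0.     0.   ]
loupe [ 0.417 -0.008  0.   ]
```

```bash
python3 -c "
import cv2;i=cv2.imread('pics/end.png');print(i.shape);cv2.imwrite('pics/end2.png',cv2.resize(i,None,fx=min(1,800/i.shape[1]),fy=min(1,800/i.shape[1])))"
```

```text
(435, 847, 3)
```

View pics/end2.png

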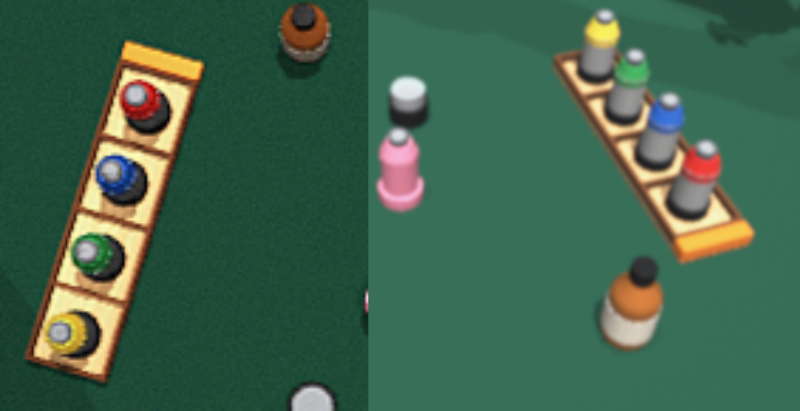

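The final view shows all four objectives upright in their pockets. From the orange end they run red, blue, green, yellow (crop 143,105 / 122,182 / 98,257 / 73,333). The bottle and loupe have not moved.

```bash
python3 -c "
from h import *
print(bot.job_done())"
```

```text
the job is handed in; nothing more can be done
None
```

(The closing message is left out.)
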